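# Square a stone slab on the measuring board

## Task

Measure the flat stone slab on the wooden measuring board: push it along the board, without ever gripping, straddling or lifting it, until its long side lies flush against the back fence and its end is fully home against the fixed end stop, and push the sliding jaw along until it touches the slab's other end. Use only the fingertips or the outside of the fingers on slab and jaw, pinch nothing, leave all the other things where they are, and finish clear of everything.

Things in the scene. Friction and masses are not known exactly. Their poses are not given: they have to be found in the camera images.
- board: Wooden measuring board fixed to the table, a plate 250 mm (x) by 460 mm (y), upper face at z = 10 mm. Origin: on the table surface near its middle (plate spans x -130 to 120, y -230 to 230 mm). Its x axis points away from the robot to the back fence, y to the left along the fence, up to 15 degrees askew; it never moves in a run.
- fence (a point): Middle of the back fence's near face, at its top edge: board x = 100, y = 0, z = 45 mm. The fence is a straight batten, 20 mm thick, along the whole far side of the board, with black 1 cm graduations on top.
- stop (a point): A point on the fixed end stop's inner (left) face, at its top edge: board x = 0, y = -190, z = 55 mm. The stop is a wooden bar 25 mm thick across the board's right end, from board x = -120 mm to the fence.
- slab: Flat rectangular slab of sandy limestone, the largest stone, lying loose on the board between end stop and jaw, 75 mm (x) by 110 mm (y), 32 mm high, about 0.6 kg. Origin: centre of its underside; its y axis is the long side, at the start up to about 30 degrees askew to the board's. Its side that looks to the back fence is the long +x side.
- jaw (a joint): Travel of the sliding jaw in m: 0 is farthest left (away from the end stop), growing to 0.30 as it is pushed along the board's -y towards the end stop. Its inner face stands at board y = 0.150 m minus this value, so it reads 0.23 when it touches a 110 mm slab that is home against the end stop. It slides stiffly (about 2.5 N) and stays where it is left.
- jaw_face (a point): Middle of the jaw blade's inner (slab-side) face. The blade is an upright light wooden bar across the board, board x -5 to +100 mm, 22 mm thick along y, z 12 to 54 mm; this point is at board x = 50 mm, z = 33 mm. Behind it a 50 mm long shoe of the jaw rides over the fence (board x 83 to 133 mm, up to z = 66 mm).
- jaw_back (a point): Middle of the jaw blade's outer (left) face, 22 mm from jaw_face along board +y, at board x = 50 mm, z = 33 mm: the face to push on.
- pebble: Small dark faceted pebble, 34 mm wide, 26 mm high, loose on the board's near right corner; leave it alone. Origin: centre of its underside.
- cobble: Rounded faceted stone, 64 mm wide, 48 mm high, on the table to the right of the board; leave it alone. Origin: centre of its underside.
- block: Small squarish limestone block, 50 by 55 by 30 mm, on the table to the right of the board; leave it alone. Origin: centre of its underside.
- tub_a: Open cream plastic tub, 64 mm wide, 45 mm high, on the table to the left of the board; leave it alone. Origin: centre of its underside.
- tub_b: A second tub like tub_a, also left of the board; leave it alone.
- brush: Hand brush lying beyond the board; leave it alone. Origin: on its underside near the middle.
- trowel: Small pointing trowel with a dark wooden handle lying beyond the board; leave it alone. Origin: on its underside, where neck and blade meet.
There are look-alikes about, which are no part of the job. Leave any pink or red look-alike of the slab alone.

How it is judged:
By the outcome, as a careful person would: the job done as asked, in the order asked, and still so for the second after the job is handed in, with the robot touching nothing.
It also fails if it takes over 56 s, if anything falls off the work surface, if the arm or the gripper's body presses on something with over 40 N, if the wrist force passes 120 N, or if a joint passes its speed limit or range.

## Robot

A 6-joint arm with a two-finger parallel gripper is mounted at the origin on the work surface. World frame = base frame: x ahead of the robot, y to its left, z up, the work surface at z = 0. Lengths are in m, angles in rad, forces in N, time in s.
With the tool pointing down it reaches from about 0.325 to 0.875 m from the base axis. Payload 4.4 kg.
Tool frame: the origin (TCP) lies midway between the tips of the shut fingers; the grasp point (between the pads) lies 19 mm behind it; z points along the fingers, y is the direction in which the jaws open and shut (so a half turn about z gives the same grasp; the last joint's range is limited). The gripper opens to 85 mm and grips with 20 to 120 N. Pads are 22 mm wide; open, the fingers measure 114 mm over their backs; the gripper's body (76 mm by 85 mm) begins 54 mm behind the grasp point. The pads swing forward as they close: fully open they stand 13 mm farther back than shut.
Start: joints at [-1.373, 0.207, 1.542, -0, 1.393, -0.15], TCP at [0.196, -0.541, 0.231] pointing down, gripper open.
Joint ranges: [-2.73, 2.73], [-0.86, 2.22], [0.23, 2.46], [-1.11, 4.25], [0.08, 2.63], [-2.82, 2.82]. Speed limits (rad/s): [2.79, 2.79, 3.14, 3.14, 3.14, 3.14].

## Interface

Orientations are given as a unit quaternion [w, x, y, z].
In Python, from rig import r gives the robot as it stands.
- The arm moves only by the tool send_rows, never from a script. Its argument "commands" is a list of rows, each a list of 3 entries, a list of its own where there are three numbers: the shift along the tool's x, y, z in m, then the turn, a rotation vector about the tool's x, y, z in degrees, then the closure, from 0 (fully open) to 1 (shut). A call has 1 to 12 rows; each row is the pose to reach, as a shift and turn from the pose commanded when the call began, along the tool's axes at that moment; what a row does not reach only later rows make up. A row lasts 1/8 s, in which the tool goes at most 62.5 mm and 10.7 degrees, less where a joint would pass 70% of its speed; a pose out of reach is approached as far as the arm can. A call with a gripper value outside its range is refused whole. The fingers move at their own pace and stop on an object; "grip_force" is the grip in N (left out, the last holds). Time passes only in rows, so rows that repeat a pose let the fingers close. It gives the time, the measured TCP pose, the force and the opening at its end, in the units of the state.
- r.observe(): the state, without advancing time (a new reading comes with each control period).
- r.snapshot(name): name is "scene" or "top" or "wrist"; returns a dict with "color" (480x640x3 uint8, red, green, blue), "z_map" (480x640 float32, m along the optical axis (not along the pixel's ray), 0 where there is no reading), "K" (3x3 intrinsics, pixels), "xyz" and "rotation" of the camera in the world. Camera axes: x right, y up, looking along -z (the intrinsics and any distortion apply to the point x, -y, -z); pixel columns grow to the right and rows downward; lengths in m; the calibration is good to about 2 mm. A picture is of the moment at which its call begins.
- r.hand_in(): hands the job in, once; it reports no verdict.
Trained networks look in the newest picture that a camera, given by its name, has taken for a name from the list of things; names that differ only in an ending like _2 or _b are one class to them, and where a whole thing is asked for, a point or a joint stands for the part that bears it (a point fixed in the world has none). Each returns a list of dicts, best first, with "confidence" (0 to 1); they miss things now and then, are a little off and sometimes report something else, mostly with a low value. They report only what shows in the picture. A call takes as long as a camera call. They do not tell look-alikes from the thing itself.
- r.look_for(camera, name): "location" ([x, y, z] in m, in world coordinates, good to about 4 mm: the middle of the surface that is visible of it).
- r.tip_of(camera, name): "location" ([x, y, z] in m, in world coordinates, good to about 4 mm: a listed point, or the origin of a listed thing).
The state is a dict: "time_s": time; "q": joint angles; "qvel": joint speeds; "joint_torque": joint torques, N m; "tool_pos": TCP position; "eef_rot": TCP orientation; "contact_force": force on the tool from outside, world axes, zero at the start; "ft_torque": the same for the moment, N m; "opening": opening from 0.0 (shut) to 1.0 (fully open).
Only numpy, scipy, OpenCV 4.12 (cv2) and the standard library are available. Lean on these libraries where they do the work, as an engineer would, in place of code of your own. Each camera call takes 0.05 s, during which the arm holds its last target. There are 200 camera calls.

## Working session

There is one attempt and no reset: what is moved stays moved. The work goes in short steps, Python scripts to look and compute and a tool call to move; the robot and the scene stay as the last step left them, time stands still between calls to the robot, and variables do not carry over. Pictures are saved under pics/ and viewed, about 8 in all and at most 12, crops included, and the job is handed in when it is done.

Besides the shell and the picture viewer there is one more tool, called after "Call:" as a command line: name --argument value ..., lists and objects as JSON in quotes. send_rows: Moves the arm, as the interface text tells. Its arguments: {"type":"object","properties":{"commands":{"type":"array"},"grip_force":{"type":"number"}},"required":["commands"]}

```bash
ls; mkdir -p pics; cat > h.py <<'E'
import numpy as np, cv2
from rig import r
def snap(cam,name):
    s=r.snapshot(cam); cv2.imwrite(f'pics/{name}.png',cv2.cvtColor(s['color'],cv2.COLOR_RGB2BGR)); return s
def pts(s):
    K=np.array(s['K']); z=s['z_map']; v,u=np.mgrid[:480,:640]
    c=np.stack([(u-K[0,2])/K[0,0]*z,-(v-K[1,2])/K[1,1]*z,-z],-1)
    R=np.array(s['rotation'])
    return c@R.T+np.array(s['xyz'])
E
python3 - <<'E'
from h import *
s=snap('top','top1'); print({k:(np.round(v,4).tolist() if k not in('color','z_map') else v.shape) for k,v in s.items()})
np.savez('top1.npz',P=pts(s),c=s['color'],z=s['z_map'])
for n in ['board','fence','stop','slab','jaw','jaw_face','jaw_back','pebble','cobble','block']:
    try:
        for f in ('look_for','tip_of'):
            print(n,f,[(np.round(d['location'],3).tolist(),round(d['confidence'],2)) for d in getattr(r,f)('top',n)[:3]])
    except Exception as e: print(n,e)
print(r.observe())
E
```

```text
pics
{'color': (480, 640, 3), 'z_map': (480, 640), 'K': [[452.8724, 0.0, 329.0711], [0.0, 452.8724, 239.0296], [0.0, 0.0, 1.0]], 'xyz': [0.3923, 0.043, 0.9837], 'rotation': [0.7095, 0.0561, -0.0673, -0.6993]}Traceback (most recent call last):
  File "<stdin>", line 3, in <module>
  File "h.py", line 9, in pts
    return c@R.T+np.array(s['xyz'])
           ~^~~~
ValueError: matmul: Input operand 1 has a mismatch in its core dimension 0, with gufunc signature (n?,k),(k,m?)->(n?,m?) (size 4 is different from 3)
```

View pics/top1.png

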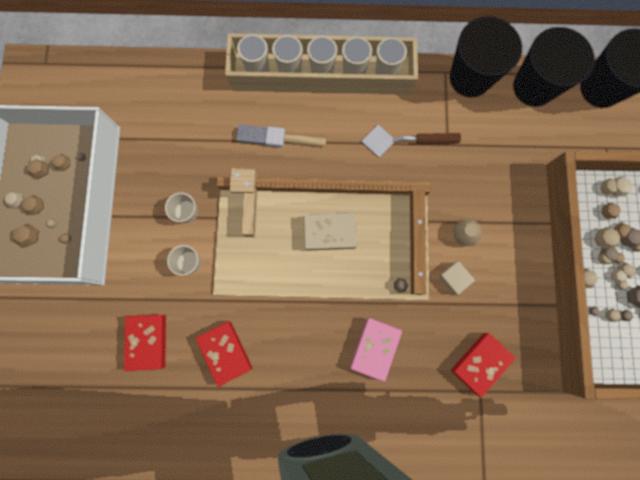

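The top view shows the sandy slab on the board at pixel (330,231). The jaw is at (249,205), the stop at (419,240) and the pebble at (401,285). The look-alikes are red at (145,343), (223,353) and (484,364), and pink at (376,350). The one on the board is the slab.

```bash
sed -i "s/R=np.array(s\['rotation'\])/w,x,y,q=s['rotation']; R=Rot.from_quat([x,y,q,w]).as_matrix()/; 1a from scipy.spatial.transform import Rotation as Rot" h.py
cat >> h.py <<'E'
def tops(P,c,lo,hi,box):
    "mask of pixels within height range inside pixel box u0,v0,u1,v1"
    m=np.zeros(P.shape[:2],bool);u0,v0,u1,v1=box;m[v0:v1,u0:u1]=1
    return m&(P[...,2]>lo)&(P[...,2]<hi)
E
python3 - <<'E'
from h import *
s=snap('top','top2'); P=pts(s); np.savez('top1.npz',P=P,c=s['color'])
for n in ['board','fence','stop','slab','jaw_face','jaw_back','pebble']:
    for f in ('look_for','tip_of'):
        try: print(n,f,[(np.round(d['location'],3).tolist(),round(d['confidence'],2)) for d in getattr(r,f)('top',n)[:3]])
        except Exception as e: print(n,f,e)
for uv in [(330,231),(250,215),(300,187),(419,220),(280,270),(401,285),(500,420)]: print(uv,P[uv[1],uv[0]].round(4))
def rect(m,n):
    q=P[m][:,:2]; k=cv2.minAreaRect((q*1000).astype(np.float32)); print(n,m.sum(),k, P[m][:,2].mean().round(4)); return k
rect(tops(P,0,.037,.047,(295,200,365,262)),'slab')
rect(tops(P,0,.041,.049,(262,175,408,197)),'fence')
rect(tops(P,0,.05,.059,(405,185,435,300)),'stop')
rect(tops(P,0,.048,.058,(236,192,262,245)),'blade')
rect(tops(P,0,.005,.014,(205,195,435,305)),'plate')
o=r.observe(); print({k:np.round(v,3).tolist() for k,v in o.items()})
E
```

```text
board look_for [([0.56, 0.055, 0.01], 0.57), ([0.511, 0.343, 0.016], 0.37)]
board tip_of [([0.573, 0.042, 0.001], 0.92)]
fence look_for [([0.563, 0.059, 0.007], 0.96)]
fence tip_of [([0.669, 0.044, 0.047], 0.79)]
stop look_for [([0.561, 0.053, 0.011], 0.88)]
stop tip_of [([0.57, -0.147, 0.056], 0.74), ([0.569, 0.042, 0.002], 0.3)]
slab look_for [([0.331, -0.07, 0.027], 0.97), ([0.326, 0.24, 0.035], 0.88), ([0.303, -0.293, 0.032], 0.83)]
slab tip_of [([0.58, 0.029, 0.008], 0.93), ([0.342, 0.403, 0.001], 0.8), ([0.799, -0.116, -0.005], 0.74)]
jaw_face look_for [([0.657, 0.202, 0.053], 0.61)]
jaw_face tip_of [([0.803, 0.138, 0.001], 0.68), ([0.623, 0.189, 0.033], 0.64)]
jaw_back look_for [([0.655, 0.202, 0.054], 0.88)]
jaw_back tip_of [([0.624, 0.214, 0.031], 0.73)]
pebble look_for [([0.462, -0.123, 0.031], 0.5)]
pebble tip_of [([0.464, -0.124, 0.01], 0.66), ([0.628, 0.209, 0.031], 0.65)]
(330, 231) [0.576  0.0274 0.0425]
(250, 215) [0.6048 0.1956 0.0557]
(300, 187) [0.6705 0.093  0.0453]
(419, 220) [ 0.6    -0.1593  0.056 ]
(280, 270) [0.4951 0.1335 0.0092]
(401, 285) [ 0.4645 -0.1228 
[... 272 characters left out ...]
54
stop 1261 ((562.94970703125, -160.22598266601562), (34.34086990356445, 233.38677978515625), 86.84221649169922) 0.0554
blade 456 ((608.7229614257812, 206.27932739257812), (89.8647232055664, 39.770503997802734), 2.1032519340515137) 0.0543
plate 17042 ((547.46875, 49.02459716796875), (234.62156677246094, 492.6380310058594), 0.779996931552887) 0.0105
{'time_s': 0.8, 'q': [-1.373, 0.207, 1.541, -0.0, 1.393, -0.151], 'qvel': [-0.001, 0.001, 0.0, -0.001, -0.0, -0.001], 'joint_torque': [-0.001, -38.3, -29.196, -0.0, 0.001, 0.0], 'tool_pos': [0.196, -0.541, 0.231], 'eef_rot': [0.0, 0.985, 0.173, -0.0], 'contact_force': [-0.346, -0.251, 0.241], 'ft_torque': [0.052, 0.043, -0.016], 'opening': 0.998}
```

```bash
cat >> h.py <<'E'
def line(q):
    "robust line through 2-D points -> angle deg, point"
    vx,vy,x,y=cv2.fitLine(q.astype(np.float32),cv2.DIST_HUBER,0,1e-4,1e-4).ravel(); return np.degrees(np.arctan2(vy,vx)),(round(float(x),4),round(float(y),4))
def edges(P,m,ax,lo,hi,n=40):
    "upper/lower extreme along axis 1-ax in bins of axis ax"
    q=P[m][:,:2]; out=[]
    for a in np.linspace(lo,hi,n+1)[:-1]:
        k=q[(q[:,ax]>=a)&(q[:,ax]<a+(hi-lo)/n)]
        if len(k)>3:
            o=k[:,1-ax]; out.append((a+(hi-lo)/n/2,o.min(),o.max()))
    return np.array(out)
def geo(P):
    m=tops(P,0,.041,.049,(262,175,408,197)); e=edges(P,m,1,-.12,.16)
    print('fence near',line(np.c_[e[:,1],e[:,0]]),'far',line(np.c_[e[:,2],e[:,0]]))
    m=tops(P,0,.05,.059,(405,195,435,300)); e=edges(P,m,0,.46,.64)
    print('stop right',line(e[:,[0,1]]),'inner',line(e[:,[0,2]]))
E
python3 - <<'E'
from h import *
P=np.load('top1.npz')['P']; geo(P)
m=tops(P,0,.037,.047,(295,200,365,262)); e=edges(P,m,1,-.02,.075); print('slab near',line(np.c_[e[:,1],e[:,0]]),'far',line(np.c_[e[:,2],e[:,0]]))
e=edges(P,m,0,.55,.605); print('slab right',line(e[:,[0,1]]),'left',line(e[:,[0,2]]))
m=tops(P,0,.048,.058,(236,192,262,245)); e=edges(P,m,0,.575,.64,20); print('blade inner',line(e[:,[0,1]]),'outer',line(e[:,[0,2]]))
E
```

```text
fence near (np.float32(89.43291), (0.667, 0.0158)) far (np.float32(89.35434), (0.6867, 0.0207))
stop right (np.float32(-0.4831712), (0.5653, -0.172)) inner (np.float32(-0.86578494), (0.5473, -0.1478))
slab near (np.float32(-86.48729), (0.54, 0.0277)) far (np.float32(-86.660675), (0.6127, 0.0282))
slab right (np.float32(4.3949504), (0.5794, -0.0258)) left (np.float32(1.7109902), (0.5765, 0.0803))
blade inner (np.float32(-0.8018297), (0.6133, 0.1891)) outer (np.float32(-0.44572267), (0.6043, 0.2099))
```

```bash
python3 - <<'E'
import cv2
a=cv2.imread('pics/top2.png')[165:310,205:440]; cv2.imwrite('pics/crop1.png',cv2.resize(a,None,fx=3.3,fy=3.3,interpolation=cv2.INTER_CUBIC))
E
```

```text
(no output)
```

View pics/crop1.png

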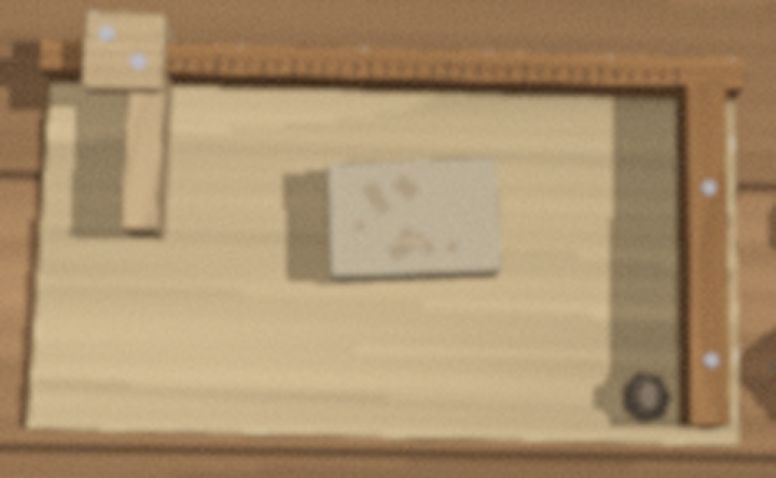

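The crop confirms the slab at crop (413,220): sandy, askew by about 4° to the board. The fence, stop and jaw are as measured, so the board yaw is about −0.6°. I'm moving above the slab's near side with the fingers shut.

Call:
send_rows --commands '[[[0.48,-0.431,0.1],[0,0,20.5],1],[[0.48,-0.431,0.1],[0,0,20.5],1],[[0.48,-0.431,0.1],[0,0,20.5],1],[[0.48,-0.431,0.1],[0,0,20.5],1],[[0.48,-0.431,0.1],[0,0,20.5],1],[[0.48,-0.431,0.1],[0,0,20.5],1],[[0.48,-0.431,0.1],[0,0,20.5],1],[[0.48,-0.431,0.1],[0,0,20.5],1],[[0.48,-0.431,0.1],[0,0,20.5],1],[[0.48,-0.431,0.1],[0,0,20.5],1],[[0.48,-0.431,0.1],[0,0,20.5],1],[[0.48,-0.431,0.1],[0,0,20.5],1]]' --grip_force 20

```text
time_s: 2.3
tool_pos: [0.5006, 0.0298, 0.131]
eef_rot: [0.0, 1.0, -0.003, -0.0]
contact_force: [0.8, -0.1, 0.1]
opening: 0.002
```

Call:
send_rows --commands '[[[0.0,0.003,0.06],[0,0,0],1],[[0.0,0.003,0.095],[0,0,0],1],[[0.0,0.003,0.107],[0,0,0],1],[[0.012,0.003,0.107],[0,0,0],1],[[0.024,0.003,0.107],[0,0,0],1],[[0.03,0.003,0.107],[0,0,0],1],[[0.036,0.003,0.107],[0,0,0],1],[[0.042,0.003,0.107],[0,0,0],1],[[0.048,0.003,0.107],[0,0,0],1],[[0.054,0.003,0.107],[0,0,0],1],[[0.06,0.003,0.107],[0,0,0],1],[[0.066,0.003,0.107],[0,0,0],1]]'

```text
time_s: 3.8
tool_pos: [0.5645, 0.025, 0.0249]
eef_rot: [-0.0, 1.0, -0.005, -0.003]
contact_force: [-7.1, 0.4, 5.7]
opening: -0.004
```

Call:
send_rows --commands '[[[0.004,0,0],[0,0,0],1],[[0.008,0,0],[0,0,0],1],[[0.011,0,0],[0,0,0],1],[[0.014,0,0],[0,0,0],1],[[0.016,0,0],[0,0,0],1],[[0.016,0,0],[0,0,0],1]]'

```text
time_s: 4.55
tool_pos: [0.5811, 0.0247, 0.0249]
eef_rot: [-0.0, 1.0, -0.005, -0.002]
contact_force: [-5.0, -0.8, 4.1]
opening: 0.001
```

Call:
send_rows --commands '[[[0.001,0,0],[0,0,0],1],[[0.002,0,0],[0,0,0],1],[[0.003,0,0],[0,0,0],1],[[0.003,0,0],[0,0,0],1]]'

```text
time_s: 5.05
tool_pos: [0.5834, 0.0247, 0.0249]
eef_rot: [-0.0, 1.0, -0.005, -0.003]
contact_force: [-6.6, 0.8, 4.7]
opening: -0.004
```

```bash
cat >> h.py <<'E'
def slab(P,box):
    m=tops(P,0,.037,.0445,box); q=P[m][:,:2]; k=cv2.minAreaRect((q*1000).astype(np.float32)); print('slab',m.sum(),np.round(np.r_[k[0],k[1],k[2]],1))
E
python3 - <<'E'
from h import *
s=snap('top','top3')
a=cv2.imread('pics/top3.png')[165:310,205:440]; cv2.imwrite('pics/crop2.png',cv2.resize(a,None,fx=3.3,fy=3.3,interpolation=cv2.INTER_CUBIC))
E
```

```text
(no output)
```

View pics/crop2.png

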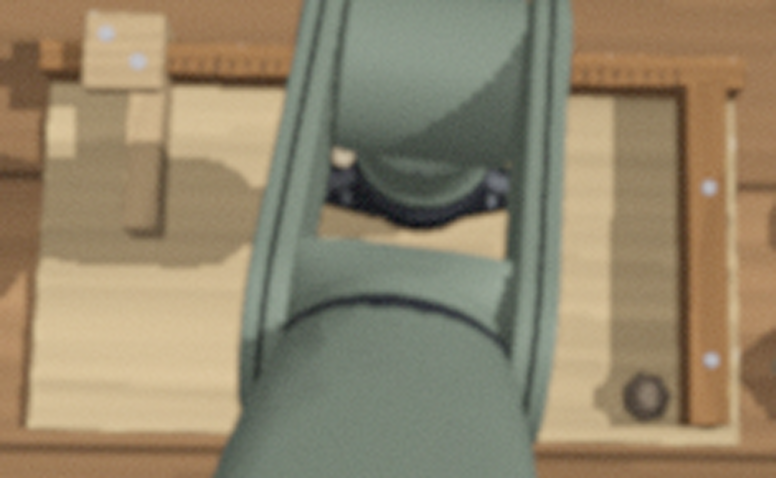

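The top view shows the arm hiding the slab; jaw and pebble are undisturbed. Pushing force is still only friction, so I'll push on gently until the fence bites.

Call:
send_rows --commands '[[[0.001,0,0],[0,0,0],1],[[0.002,0,0],[0,0,0],1],[[0.003,0,0],[0,0,0],1],[[0.004,0,0],[0,0,0],1]]'

```text
time_s: 5.6
tool_pos: [0.5834, 0.0249, 0.0245]
eef_rot: [-0.0, 1.0, -0.004, -0.007]
contact_force: [-17.5, -0.2, 13.2]
opening: 0.0
```

Stalled at x=0.5834 with force rising to 17.5 N: against the fence. Backing off and going above the slab's left side.

Call:
send_rows --commands '[[[-0.03,0,0],[0,0,0],1],[[-0.03,0,-0.05],[0,0,0],1],[[-0.03,0,-0.095],[0,0,0],1],[[-0.015,-0.045,-0.095],[0,0,0],1],[[0.02,-0.095,-0.095],[0,0,0],1],[[0.0385,-0.095,-0.095],[0,0,0],1],[[0.0385,-0.095,-0.095],[0,0,0],1]]'

```text
time_s: 6.48
tool_pos: [0.6306, 0.1196, 0.1205]
eef_rot: [0.0, 1.0, -0.004, 0.001]
contact_force: [0.4, -0.7, 0.1]
opening: 0.001
```

```bash
python3 - <<'E'
from h import *
s=snap('wrist','w1'); P=pts(s)
print(r.observe()['tool_pos'],s['xyz'],s['rotation'])
for n in ('slab','jaw_face'): print([(np.round(d['location'],3).tolist(),round(d['confidence'],2)) for d in r.look_for('wrist',n)[:3]])
slab(P,(0,0,640,480))
E
```

```text
[0.62933299 0.11907682 0.11996497] [0.70072646 0.11824217 0.26438512] [-0.6970964   0.09865688 -0.09932998  0.70317636]
[([0.632, 0.029, 0.042], 0.8)]
[([0.662, 0.203, 0.067], 0.83)]
slab 24349 [631.2 160.2 179.1 445.   16.9]
```

View pics/w1.png

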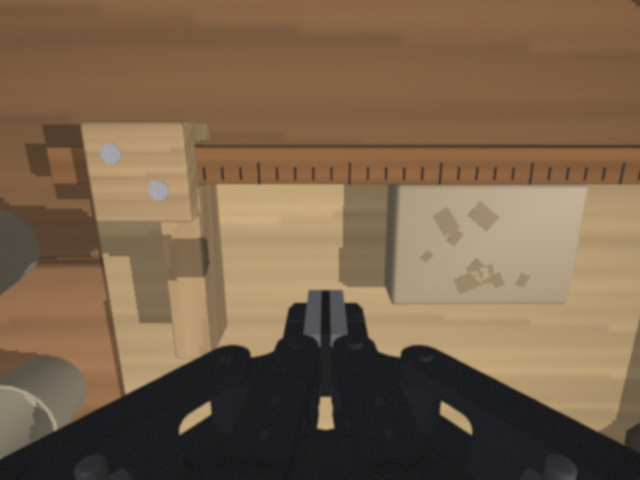

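The wrist picture shows the slab at (487,244) with its long edge against the fence line at row 184. The jaw is at (195,260) and the fingers are clear between the two. Descending and pushing along −y.

Call:
send_rows --commands '[[[0,0,0.05],[0,0,0],1],[[0,0,0.085],[0,0,0],1],[[0,0,0.095],[0,0,0],1],[[0,0.012,0.095],[0,0,0],1],[[0,0.02,0.095],[0,0,0],1],[[0.0,0.028,0.095],[0,0,0],1],[[0.0,0.036,0.095],[0,0,0],1],[[0.0,0.044,0.095],[0,0,0],1],[[0.0005,0.052,0.095],[0,0,0],1],[[0.0005,0.06,0.095],[0,0,0],1],[[0.0005,0.068,0.095],[0,0,0],1],[[0.001,0.076,0.095],[0,0,0],1]]'

```text
time_s: 8.12
tool_pos: [0.6304, 0.0445, 0.0265]
eef_rot: [-0.002, 1.0, -0.005, 0.002]
contact_force: [-0.9, 7.1, 4.0]
opening: -0.001
```

Call:
send_rows --commands '[[[0,0.008,0],[0,0,0],1],[[0,0.016,0],[0,0,0],1],[[0.0005,0.024,0],[0,0,0],1],[[0.0005,0.032,0],[0,0,0],1],[[0.001,0.04,0],[0,0,0],1],[[0.001,0.048,0],[0,0,0],1],[[0.001,0.054,0],[0,0,0],1],[[0.001,0.058,0],[0,0,0],1],[[0.001,0.06,0],[0,0,0],1],[[0.001,0.06,0],[0,0,0],1]]'

```text
time_s: 9.38
tool_pos: [0.6298, -0.0145, 0.0265]
eef_rot: [-0.002, 1.0, -0.005, 0.001]
contact_force: [-2.4, 8.4, 7.1]
opening: -0.001
```

Call:
send_rows --commands '[[[0,0.002,0],[0,0,0],1],[[0,0.004,0],[0,0,0],1],[[0,0.006,0],[0,0,0],1],[[0,0.008,0],[0,0,0],1],[[0,0.008,0],[0,0,0],1]]'

```text
time_s: 10.0
tool_pos: [0.6298, -0.0223, 0.0265]
eef_rot: [-0.002, 1.0, -0.005, 0.001]
contact_force: [-3.5, 9.2, 6.8]
opening: -0.004
```

Call:
send_rows --commands '[[[0,0.001,0],[0,0,0],1],[[0,0.002,0],[0,0,0],1],[[0,0.003,0],[0,0,0],1],[[0,0.004,0],[0,0,0],1]]'

```text
time_s: 10.5
tool_pos: [0.6297, -0.0252, 0.0265]
eef_rot: [-0.003, 1.0, -0.005, 0.001]
contact_force: [-1.4, 13.6, 7.6]
opening: -0.006
```

Call:
send_rows --commands '[[[0,0.001,0],[0,0,0],1],[[0,0.002,0],[0,0,0],1],[[0,0.002,0],[0,0,0],1]]'

```text
time_s: 10.88
tool_pos: [0.6297, -0.0253, 0.0265]
eef_rot: [-0.005, 1.0, -0.005, 0.001]
contact_force: [-2.2, 17.8, 8.2]
opening: 0.001
```

Stalled at the stop (17.8 N). Backing off, lifting, and looking.

Call:
send_rows --commands '[[[0,-0.025,0],[0,0,0],1],[[0,-0.03,-0.05],[0,0,0],1],[[0,-0.03,-0.095],[0,0,0],1],[[-0.04,0.0,-0.095],[0,0,0],1],[[-0.075,0.045,-0.095],[0,0,0],1],[[-0.075,0.0635,-0.095],[0,0,0],1],[[-0.075,0.0635,-0.095],[0,0,0],1]]'

```text
time_s: 11.75
tool_pos: [0.5546, -0.0955, 0.1204]
eef_rot: [0.0, 1.0, -0.006, 0.001]
contact_force: [0.4, 1.4, 0.5]
opening: -0.004
```

```bash
python3 - <<'E'
from h import *
s=snap('wrist','w2'); P=pts(s)
print(r.observe()['tool_pos'])
print([(np.round(d['location'],3).tolist(),round(d['confidence'],2)) for d in r.look_for('wrist','slab')[:3]])
E
```

```text
[ 0.55479206 -0.09446067  0.12016371]
[([0.632, -0.093, 0.043], 0.97)]
```

View pics/w2.png

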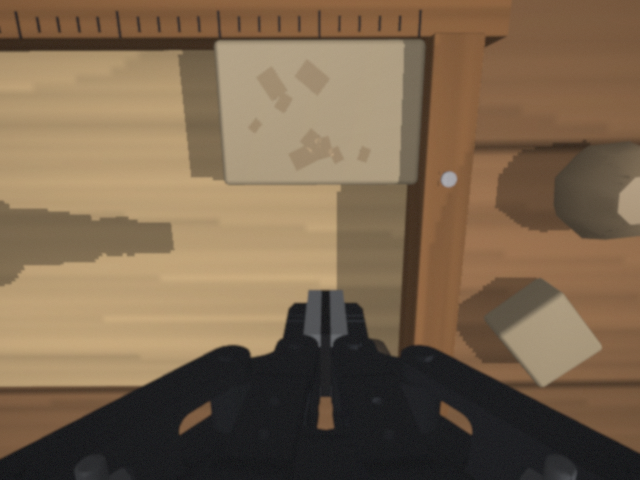

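The wrist picture shows the slab at (320,112), up to the fence (row 40) and to the stop (column 420), with the pebble hidden under the gripper. Re-seating against the fence with a light push at mid-length.

Call:
send_rows --commands '[[[0,0,0.05],[0,0,0],1],[[0,0,0.085],[0,0,0],1],[[0,0,0.095],[0,0,0],1],[[0.01,0,0.095],[0,0,0],1],[[0.02,0,0.095],[0,0,0],1],[[0.024,0,0.095],[0,0,0],1],[[0.026,0,0.095],[0,0,0],1],[[0.028,0,0.095],[0,0,0],1],[[0.03,0,0.095],[0,0,0],1],[[0.032,0,0.095],[0,0,0],1],[[0.032,0,0.095],[0,0,0],1]]'

```text
time_s: 13.22
tool_pos: [0.5826, -0.094, 0.0238]
eef_rot: [-0.0, 1.0, -0.005, -0.003]
contact_force: [-8.9, -0.1, 5.8]
opening: 0.007
```

Call:
send_rows --commands '[[[0.001,0,0],[0,0,0],1],[[0.002,0,0],[0,0,0],1],[[0.003,0,0],[0,0,0],1],[[0.003,0,0],[0,0,0],1]]'

```text
time_s: 13.72
tool_pos: [0.5826, -0.094, 0.0238]
eef_rot: [-0.001, 1.0, -0.005, -0.007]
contact_force: [-15.2, -1.3, 13.2]
opening: -0.001
```

Flush at the fence. One more end nudge from the left to be sure it is home.

Call:
send_rows --commands '[[[-0.03,0,0],[0,0,0],1],[[-0.03,0,-0.05],[0,0,0],1],[[-0.03,0,-0.085],[0,0,0],1],[[-0.01,-0.05,-0.085],[0,0,0],1],[[0.03,-0.1,-0.085],[0,0,0],1],[[0.04,-0.104,-0.085],[0,0,0],1],[[0.04,-0.104,-0.035],[0,0,0],1],[[0.04,-0.104,-0.005],[0,0,0],1],[[0.04,-0.104,0],[0,0,0],1],[[0.04,-0.09,0],[0,0,0],1],[[0.04,-0.078,0],[0,0,0],1],[[0.04,-0.07,0],[0,0,0],1]]'

```text
time_s: 15.22
tool_pos: [0.6308, -0.0254, 0.0262]
eef_rot: [-0.001, 1.0, -0.006, 0.002]
contact_force: [1.5, 17.4, 4.5]
opening: -0.0
```

Call:
send_rows --commands '[[[0,0.002,0],[0,0,0],1],[[0,0.004,0],[0,0,0],1],[[0,0.005,0],[0,0,0],1],[[0,0.005,0],[0,0,0],1]]'

```text
time_s: 15.72
tool_pos: [0.6308, -0.0252, 0.0263]
eef_rot: [-0.004, 1.0, -0.005, 0.002]
contact_force: [1.3, 13.2, 3.4]
opening: -0.001
```

Call:
send_rows --commands '[[[0,-0.03,0],[0,0,0],1],[[0,-0.035,-0.06],[0,0,0],1],[[0,-0.06,-0.1],[0,0,0],1],[[-0.008,-0.12,-0.1],[0,0,0],1],[[-0.008,-0.18,-0.1],[0,0,0],1],[[-0.008,-0.24,-0.1],[0,0,0],1],[[-0.008,-0.282,-0.1],[0,0,0],1],[[-0.008,-0.282,-0.1],[0,0,0],1]]'

```text
time_s: 16.73
tool_pos: [0.6241, 0.2556, 0.1253]
eef_rot: [-0.001, 1.0, -0.003, 0.001]
contact_force: [-0.2, 0.3, 0.2]
opening: -0.002
```

```bash
python3 - <<'E'
from h import *
s=snap('wrist','w3'); print(r.observe()['tool_pos'])
P=pts(s)
for n in ('jaw_back','tub_a'): print(n,[(np.round(d['location'],3).tolist(),round(d['confidence'],2)) for d in r.tip_of('wrist',n)[:3]])
t=snap('top','top4'); P=pts(t)
slab(P,(370,170,412,240)); m=tops(P,0,.037,.0445,(340,198,412,240)); print(m.sum())
print([(np.round(d['location'],3).tolist(),round(d['confidence'],2)) for d in r.tip_of('top','slab')[:3]])
E
```

```text
[0.62426908 0.25348649 0.12507291]
jaw_back [([0.623, 0.211, 0.033], 0.79)]
tub_a [([0.627, 0.344, -0.0], 0.6)]
slab 1363 [ 638.5 -102.    89.1   95.8   89.9]
1223
[([0.631, -0.09, 0.008], 0.83), ([0.336, -0.071, -0.006], 0.71), ([0.302, -0.298, -0.001], 0.71)]
```

View pics/w3.png

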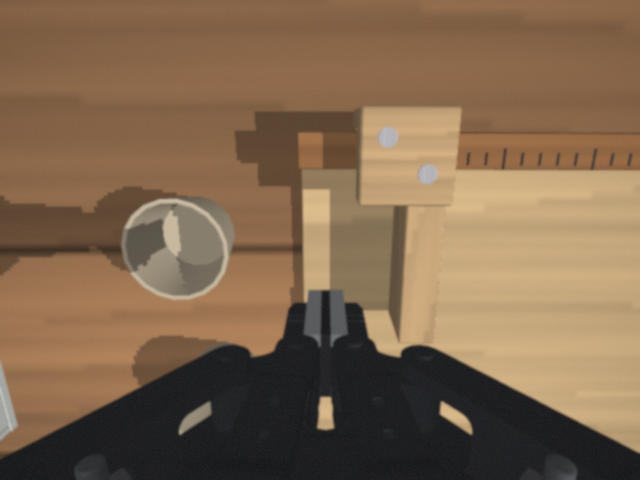

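The wrist picture shows the jaw blade at (415,270), shoe (410,155), the tub (175,247) well clear on the left, and the fingers over the board left of the blade. Descending and pushing the jaw.

Call:
send_rows --commands '[[[0,0,0.05],[0,0,0],1],[[0,0,0.085],[0,0,0],1],[[0,0,0.094],[0,0,0],1],[[0,0.015,0.094],[0,0,0],1],[[0,0.022,0.094],[0,0,0],1],[[0,0.03,0.094],[0,0,0],1],[[0,0.04,0.094],[0,0,0],1],[[0,0.05,0.094],[0,0,0],1],[[0,0.06,0.094],[0,0,0],1],[[0,0.07,0.094],[0,0,0],1],[[0,0.08,0.094],[0,0,0],1],[[0,0.09,0.094],[0,0,0],1]]'

```text
time_s: 18.48
tool_pos: [0.6232, 0.1618, 0.0302]
eef_rot: [-0.0, 1.0, -0.005, -0.0]
contact_force: [1.7, 3.3, 2.4]
opening: 0.005
```

Call:
send_rows --commands '[[[0,0.01,0],[0,0,0],1],[[0,0.02,0],[0,0,0],1],[[0,0.03,0],[0,0,0],1],[[0,0.04,0],[0,0,0],1],[[0,0.05,0],[0,0,0],1],[[0,0.06,0],[0,0,0],1],[[0,0.07,0],[0,0,0],1],[[0,0.08,0],[0,0,0],1],[[0,0.09,0],[0,0,0],1],[[0,0.1,0],[0,0,0],1],[[0,0.11,0],[0,0,0],1],[[0,0.12,0],[0,0,0],1]]'

```text
time_s: 19.98
tool_pos: [0.6219, 0.0419, 0.0302]
eef_rot: [-0.0, 1.0, -0.005, -0.0]
contact_force: [4.0, 3.3, 0.5]
opening: 0.001
```

Call:
send_rows --commands '[[[0,0.008,0],[0,0,0],1],[[0,0.016,0],[0,0,0],1],[[0,0.024,0],[0,0,0],1],[[0,0.031,0],[0,0,0],1],[[0,0.036,0],[0,0,0],1],[[0,0.039,0],[0,0,0],1],[[0,0.041,0],[0,0,0],1],[[0,0.043,0],[0,0,0],1],[[0,0.044,0],[0,0,0],1],[[0,0.044,0],[0,0,0],1]]'

```text
time_s: 21.22
tool_pos: [0.6213, -0.0016, 0.0302]
eef_rot: [0.0, 1.0, -0.005, -0.0]
contact_force: [1.1, 2.6, 0.9]
opening: -0.003
```

Call:
send_rows --commands '[[[0,0.001,0],[0,0,0],1],[[0,0.002,0],[0,0,0],1],[[0,0.003,0],[0,0,0],1],[[0,0.003,0],[0,0,0],1]]'

```text
time_s: 21.72
tool_pos: [0.6213, -0.0028, 0.0302]
eef_rot: [-0.001, 1.0, -0.005, -0.0]
contact_force: [1.3, 7.3, 0.2]
opening: 0.001
```

Call:
send_rows --commands '[[[0,0.001,0],[0,0,0],1],[[0,0.002,0],[0,0,0],1],[[0,0.002,0],[0,0,0],1]]'

```text
time_s: 22.1
tool_pos: [0.6213, -0.0029, 0.0303]
eef_rot: [-0.003, 1.0, -0.005, -0.0]
contact_force: [1.9, 11.0, 1.2]
opening: -0.002
```

Jaw touches the slab (11 N, stalled at the expected y). Retreating and viewing.

Call:
send_rows --commands '[[[0,-0.02,0],[0,0,0],1],[[0,-0.035,0],[0,0,0],1],[[0,-0.035,-0.06],[0,0,0],1],[[0,-0.035,-0.12],[0,0,0],1],[[-0.04,-0.01,-0.14],[0,0,0],1],[[-0.08,0.03,-0.14],[0,0,0],1],[[-0.08,0.06,-0.14],[0,0,0],1],[[-0.08,0.06,-0.14],[0,0,0],1]]'

```text
time_s: 23.1
tool_pos: [0.5403, -0.0672, 0.1704]
eef_rot: [0.001, 1.0, -0.006, -0.0]
contact_force: [0.2, 1.2, -0.1]
opening: 0.006
```

```bash
python3 - <<'E'
from h import *
s=snap('wrist','w4'); print(r.observe()['tool_pos'])
for n in ('slab','jaw_face','stop','fence'): print(n,[(np.round(d['location'],3).tolist(),round(d['confidence'],2)) for d in r.tip_of('wrist',n)[:2]])
E
```

```text
[ 0.54066845 -0.0661151   0.17037556]
slab [([0.336, -0.071, -0.002], 0.91), ([0.322, 0.239, -0.005], 0.75)]
jaw_face [([0.617, -0.038, 0.037], 0.68)]
stop [([0.566, -0.147, 0.056], 0.62)]
fence [([0.67, 0.038, 0.044], 0.65)]
```

View pics/w4.png

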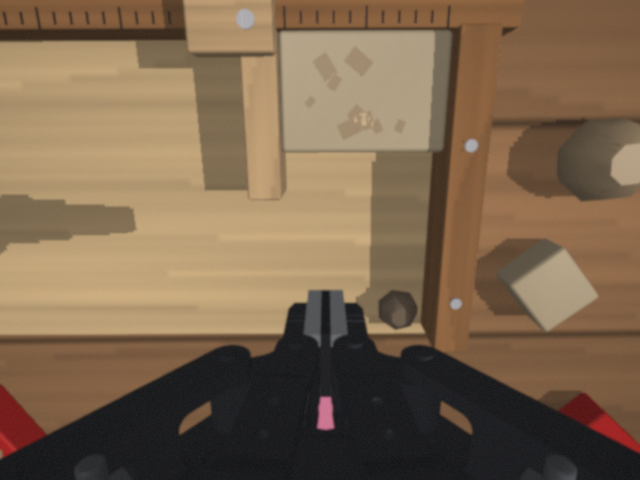

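The wrist picture shows the slab at (362,90), against the fence (row 30) and between blade (column 282) and stop (column 450). The pebble, block and cobble are in place. Retreating clear for a last measured check from the top.

Call:
send_rows --commands '[[[-0.2,0.35,-0.06],[0,0,0],1],[[-0.2,0.35,-0.06],[0,0,0],1],[[-0.2,0.35,-0.06],[0,0,0],1],[[-0.2,0.35,-0.06],[0,0,0],1],[[-0.2,0.35,-0.06],[0,0,0],1],[[-0.2,0.35,-0.06],[0,0,0],1],[[-0.2,0.35,-0.06],[0,0,0],1],[[-0.2,0.35,-0.06],[0,0,0],1],[[-0.2,0.35,-0.06],[0,0,0],1]]'

```text
time_s: 24.48
tool_pos: [0.338, -0.4126, 0.2298]
eef_rot: [-0.001, 1.0, -0.004, -0.0]
contact_force: [-0.5, 0.8, -1.5]
opening: -0.005
```

```bash
python3 - <<'E'
from h import *
s=snap('top','top5'); P=pts(s); print(r.observe()['tool_pos'])
m=tops(P,0,.037,.0438,(340,190,412,240)); X=P[...,0];Y=P[...,1]
m&=(Y>-.146)&(Y<-.04)&(X<.666)&(X>.58)
e=edges(P,m,1,-.135,-.05,25); print('near',line(np.c_[e[:,1],e[:,0]]),'far',np.median(e[:,2]))
e=edges(P,m,0,.60,.655,20); print('right',line(e[:,[0,1]]),'left',line(e[:,[0,2]]))
for n in ('slab','jaw_face','pebble','cobble','block'): print(n,[(np.round(d['location'],3).tolist(),round(d['confidence'],2)) for d in r.tip_of('top',n)[:2]])
a=cv2.imread('pics/top5.png')[165:310,205:440]; cv2.imwrite('pics/crop5.png',cv2.resize(a,None,fx=3.3,fy=3.3,interpolation=cv2.INTER_CUBIC))
E
```

```text
[ 0.33819072 -0.41225546  0.22973767]
near (np.float32(89.62755), (0.5914, -0.0966)) far 0.6646347651367495
right (np.float32(-0.58620554), (0.6256, -0.1457)) left (np.float32(-1.2482951), (0.625, -0.0407))
slab [([0.302, -0.295, -0.001], 0.97), ([0.333, -0.07, -0.004], 0.95)]
jaw_face [([0.484, -0.243, -0.001], 0.74), ([0.622, -0.039, 0.034], 0.59)]
pebble [([0.466, -0.124, 0.009], 0.69)]
cobble [([0.585, -0.274, 0.004], 0.93), ([0.626, -0.018, 0.033], 0.64)]
block [([0.487, -0.243, -0.001], 0.74)]
```

View pics/crop5.png

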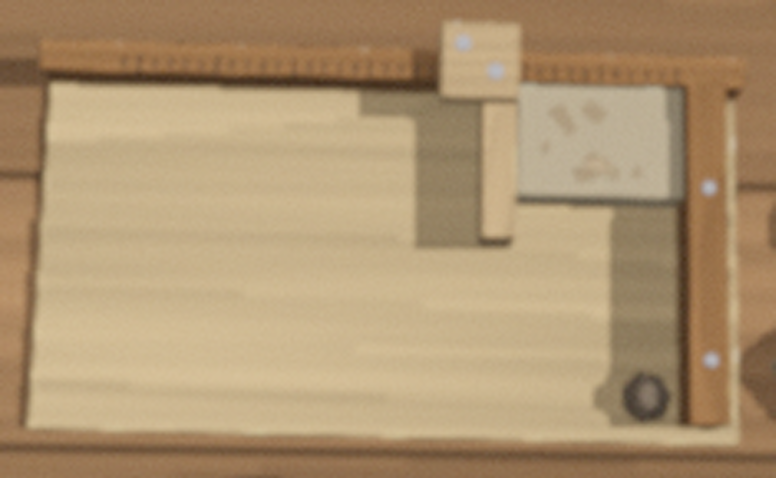

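The final top crop shows the slab seated in the corner at (600,143) with the jaw blade against its left end (515). Its near edge is parallel to the fence to 0.2°, 75 mm off it. Handing in.

```bash
python3 -c "
from rig import r
print(r.hand_in())"
```

```text
the job is handed in; nothing more can be done
None
```

The slab is flush against the back fence and home against the end stop, with the sliding jaw touching its other end. I handed the job in at about 25 s, and no verdict was reported.

I used shut fingers throughout and gripped nothing. I pushed the slab to the fence (stalled at 17.5 N), then along to the stop (17.8 N). A second push on each side stalled at the same places to within the calibration. Then I pushed the jaw until it stopped at the expected spot (11 N) and moved the arm clear.

Last checks:
- **Fence:** the slab's near edge is parallel to the fence within 0.2° and about 75 mm from it, so its long side is flush.
- **Jaw:** the jaw face to stop distance reads about 109–110 mm, which matches the 110 mm slab.
- **Other things:** the pebble reads within 2 mm of its starting place. The cobble and block looked unmoved in the pictures, but I did not measure them before and after. I did not re-check the tubs, brush and trowel, and the arm was not near the brush or trowel.
- **Disagreements:** in the last two pictures the network reported only the red and pink look-alikes as the slab, so I relied on depth edges and the stall positions. The slab's left edge fitted about 0.7° off its right edge, which I put down to edge noise.

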